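# Sort the leftovers into the parts bins

## Task

Clear up the four leftovers from the bench into the coloured parts bins: both fasteners (the loose hex nut and the hex bolt) go in the blue bin, the black electrical tape in the yellow bin, and the sanding block in the red bin. Leave each lying flat on the floor of its bin, not on top of anything or propped on a wall, and leave the pliers, the multimeter and the tape measure where they are.

Things in the scene. Friction and masses are not known exactly. Their poses are not given: they have to be found in the camera images.
- hex_nut: loose large grey steel hex nut lying flat, 30 mm across its flats (along its x), 34 mm across its corners (along its y), 16 mm high; about 50 g. Origin at the centre of its underside, z up.
- hex_bolt: loose grey steel hex bolt lying on its side along its y axis, 80 mm long, with a nut screwed on that does not turn: smooth to grip is the shank, 16 mm thick, its axis 13 mm above the surface, free from y = -24 to y = +28 mm; the head (29 mm across) is at the +y end, the nut (29 mm across, 26 mm high) at y = -34 to -25 mm. About 70 g. Origin on the underside, below the middle of the length.
- black_tape: loose roll of black electrical tape lying flat, 62 mm across, 18 mm high, with a 23 mm hole showing a white core; about 30 g. Origin at the centre of its underside, z up.
- sanding_block: loose sanding block, red-brown grit paper below a cork back, 45 (its x) x 70 (its y) x 33 mm high; about 60 g. Origin at the centre of its underside, z up.
- blue_bin: open blue plastic bin, for fasteners: outer size 114 (its x) x 164 (its y) x 55 mm high, on a closed plinth; walls 4 mm thick, so 106 x 156 mm inside, with the floor's upper face 14 mm above the bench; fixed to the bench. Origin at the centre of its underside, z up, x and y along its sides (its -x side, with a small blank white label in a holder, faces roughly towards the robot). Nothing is in it at the start.
- yellow_bin: open yellow plastic bin, for tape: outer size 114 (its x) x 164 (its y) x 55 mm high, on a closed plinth; walls 4 mm thick, so 106 x 156 mm inside, with the floor's upper face 14 mm above the bench; fixed to the bench. Origin at the centre of its underside, z up, x and y along its sides (its -x side, with a small blank white label in a holder, faces roughly towards the robot). Nothing is in it at the start.
- red_bin: open red plastic bin, for abrasives: outer size 114 (its x) x 164 (its y) x 55 mm high, on a closed plinth; walls 4 mm thick, so 106 x 156 mm inside, with the floor's upper face 14 mm above the bench; fixed to the bench. Origin at the centre of its underside, z up, x and y along its sides (its -x side, with a small blank white label in a holder, faces roughly towards the robot). Nothing is in it at the start.
- black_pliers: loose black-handled pliers lying flat, 71 (its x) x 189 (its y) x 12 mm high, to be left alone. Origin at the centre of the underside.
- multimeter: loose red and black multimeter lying on its back at the left, 68 (its x) x 140 (its y) x 44 mm high, to be left alone. Origin at the centre of the underside.
- tape_measure: loose yellow and black tape measure standing behind the bins, 36 (its x) x 95 (its y) x 66 mm high, to be left alone. Origin at the underside.

How it is judged:
At the end, for the whole second after the job is handed in: Nut and bolt in the blue bin, tape in the yellow, sanding block in the red: origins between the walls, at most 8 mm above the bin floor (bolt 30 mm, as it may roll); nut, tape and block flat within 0.15 rad, the bolt's length level within 0.17 rad; all released and at rest (x of hex_nut in the frame of blue_bin between -0.053 and 0.053 m and y of hex_nut in the frame of blue_bin between -0.078 and 0.078 m and z of hex_nut in the frame of blue_bin between 0.008 and 0.022 m and linear speed of each of hex_nut, hex_bolt, black_tape, sanding_block below 0.02 m/s and angular speed of each of hex_nut, hex_bolt, black_tape, sanding_block below 0.3 rad/s and angle between each of hex_nut, black_tape, sanding_block's own z axis and vertical below 0.15 rad and x of hex_bolt in the frame of blue_bin between -0.053 and 0.053 m and y of hex_bolt in the frame of blue_bin between -0.078 and 0.078 m and z of hex_bolt in the frame of blue_bin between 0.008 and 0.044 m and angle between hex_bolt's own y axis and vertical between 1.4 and 1.74 rad and x of black_tape in the frame of yellow_bin between -0.053 and 0.053 m and y of black_tape in the frame of yellow_bin between -0.078 and 0.078 m and z of black_tape in the frame of yellow_bin between 0.008 and 0.022 m and x of sanding_block in the frame of red_bin between -0.053 and 0.053 m and y of sanding_block in the frame of red_bin between -0.078 and 0.078 m and z of sanding_block in the frame of red_bin between 0.008 and 0.022 m); the robot touches nothing.
It fails at once if the black pliers was pushed more than 25 mm from its place (distance of black_pliers from where it was at the start of the episode above 0.025 m).
It fails at once if the multimeter was pushed more than 25 mm from its place (distance of multimeter from where it was at the start of the episode above 0.025 m).
It fails at once if the tape measure was pushed more than 25 mm from its place (distance of tape_measure from where it was at the start of the episode above 0.025 m).
It also fails if it takes over 115 s, if anything falls off the work surface, if the arm or the gripper's body presses on something with over 40 N, if the wrist force passes 120 N, or if a joint passes its speed limit or range.

## Robot

A 7-joint arm with a two-finger parallel gripper is mounted at the origin on a cart in front of the work surface, level with it; the furniture and walls round the work are solid. World frame = base frame: x ahead of the robot, y to its left, z up, the work surface at z = 0. Lengths are in m, angles in rad, forces in N, time in s.
With the tool pointing down it reaches from about 0.4 to 0.85 m from the base axis. Payload 4.4 kg.
Tool frame: the origin (TCP) lies at the very end of the fingers, on their centre line; the grasp point (between the pads) lies 19 mm behind it (arm.grasp_offset is the z of the grasp point in the tool frame, in m); z points along the fingers, y is the line along which they close (so a half turn about z gives the same grasp; the last joint's range is limited). The gripper opens to 94 mm and grips with 3 to 60 N. Pads are 16 mm wide; open, the fingers measure 119 mm over their backs; the gripper's body (75 mm by 177 mm) begins 78 mm behind the grasp point.
Start: joints at [1.209, 0.628, 0.038, 1.517, -0.027, 0.996, -0.02], TCP at [0.19, -0.622, 0.205] pointing down, gripper open.
Joint ranges: [-3.06, 3.06], [-0.37, 2.12], [-1.25, 1.32], [0.18, 2.47], [-1.1, 4.24], [0.23, 1.98], [-2.94, 2.94]. Speed limits (rad/s): [2.57, 2.57, 3.14, 3.14, 3.14, 3.14, 3.14].

## Interface

Orientations are given as a 3x3 rotation matrix whose columns are the frame's x, y, z axes.
In Python, from plant import arm, optics gives the robot as it stands. The module is installed in compiled form; this text tells all that it offers.
- The arm moves only by the tool jog_arm, never from a script. Its argument "steps" is a list of rows, each an object of numbers: "tx", "ty", "tz": the shift along the tool's x, y, z normalised to -1 to 1, where 1 is 0.08 m; "turn": the turn about the tool's z normalised to -1 to 1, where 1 is 30 degrees. In form: [{"tx": .., "ty": .., "tz": .., "turn": ..}, ...]. A call has 1 to 5 rows; each row shifts and turns the commanded pose from where the row before left it, along the tool's axes as they then stand; what a row does not reach is not made up. A row lasts 1/12 s, in which the tool goes at most 41.7 mm and 7.16 degrees, less where a joint would pass 70% of its speed; a pose out of reach is approached as far as the arm can. A call with a number of a shift or a turn outside -1 to 1 is refused whole. A call with a gripper value outside its range is refused whole. "jaw" is the closure, from -1 (fully open) to 1 (shut), so that 0 is half open, set as the call begins (left out, the last holds). The fingers move at their own pace and stop on an object; the grip force is fixed at half the most. Time passes only in rows, so rows that do not move let the fingers close. It gives the time, the measured TCP pose, the force, the opening and the grip force at its end, in the units of the state.
- arm.read_state(): the state, without advancing time (a new reading comes with each control period).
- optics.camera(name): name is "scene" or "side" or "wrist"; returns the picture (480x640x3 uint8, blue, green, red); there is no depth.
- optics.camera_params(name): a dict with "intrinsics" (3x3 intrinsics, pixels), "R" (3x3) and "t" (3): a world point X has camera coordinates R X + t; the wrist camera has in their place "T_tool_cam" (4x4, takes a point from camera to tool coordinates, whose origin is the TCP and whose axes are the flange's). Camera axes: x right, y down, z forward; pixel columns grow to the right and rows downward; lengths in m; the calibration is good to about 2 mm. The wrist camera is an equidistant fisheye: a pixel r from the principal point sees the ray r / f radians off the axis. A picture is of the moment at which its call begins: read the wrist's pose just before it. camera_params takes no time and is no camera call.
- arm.finish_job(): hands the job in; it is judged then, once.
The state is a dict: "time": time; "q": joint angles; "dq": joint speeds; "effort": joint torques, N m; "position": TCP position; "ee_rot": TCP orientation; "ft_force": force on the tool from outside, world axes, zero at the start; "moment": the same for the moment, N m; "finger_gap": finger opening in m; "grasp_force": force on a finger pad.
Only numpy, scipy, OpenCV 4.12 (cv2) and the standard library are available. Lean on these libraries where they do the work, as an engineer would, in place of code of your own. Each camera call takes 0.05 s, during which the arm holds its last target. There are 200 camera calls.

## Working session

There is one attempt and no reset: what is moved stays moved. The work goes in short steps, Python scripts to look and compute and a tool call to move; the robot and the scene stay as the last step left them, time stands still between calls to the robot, and variables do not carry over. Pictures are saved under pics/ and viewed, at most 14 in all, crops included, and the job is handed in when it is done.

Besides the shell and the picture viewer there is one more tool, called after "Request:" as name([rows], argument=value, ...), one row to a line, values as JSON. jog_arm: Moves the arm, as the interface text tells. Scaled input: -1 to 1 covers 0.08 m each way for a shift and 30 degrees each way for a turn. Its arguments: {"type":"object","properties":{"steps":{"type":"array"},"jaw":{"type":"number"}},"required":["steps"]}

```bash
mkdir -p pics; python3 - <<'E'
from plant import arm, optics
import cv2,numpy as np
np.set_printoptions(precision=4,suppress=True)
s=arm.read_state(); print(s['time'],s['position'],s['ee_rot'],s['finger_gap'],arm.grasp_offset)
for n in ('scene','side'):
    cv2.imwrite(f'pics/{n}0.png',optics.camera(n)); p=optics.camera_params(n); print(n,p, -p['R'].T@p['t'])
print(optics.camera_params('wrist'))
E
```

```text
0.0 [ 0.1893 -0.6211  0.2046] [[ 0.9565  0.2916 -0.0006]
 [ 0.2916 -0.9565  0.0018]
 [-0.     -0.0019 -1.    ]] 0.0938042830497352 -0.0188
scene {'intrinsics': array([[439.7327,   0.    , 319.6097],
       [  0.    , 439.7327, 243.5327],
       [  0.    ,   0.    ,   1.    ]]), 'R': array([[ 0.8911, -0.4536, -0.0119],
       [-0.3222, -0.6141, -0.7205],
       [ 0.3195,  0.6459, -0.6934]]), 't': array([-0.5457,  0.2072,  0.7958])} [ 0.2989 -0.6342  0.6946]
side {'intrinsics': array([[527.3892,   0.    , 321.9347],
       [  0.    , 527.3892, 232.4035],
       [  0.    ,   0.    ,   1.    ]]), 'R': array([[-0.8446, -0.535 ,  0.0201],
       [-0.2305,  0.3294, -0.9156],
       [ 0.4832, -0.778 , -0.4015]]), 't': array([0.4955, 0.2092, 1.0896])} [-0.0597  1.0439  0.6191]
{'intrinsics': array([[371.6483,   0.    , 311.293 ],
       [  0.    , 371.6483, 247.17  ],
       [  0.    ,   0.    ,   1.    ]]), 'T_tool_cam': array([[-0.0011, -0.9604, -0.2788,  0.0815],
       [ 1.    , -0.0007, -0.0015,  0.001 ],
       [ 0.0013, -0.2788,  0.9604, -0.1795],
       [ 0.    ,  0.    ,  0.    ,  1.    ]])}
```

View pics/scene0.png

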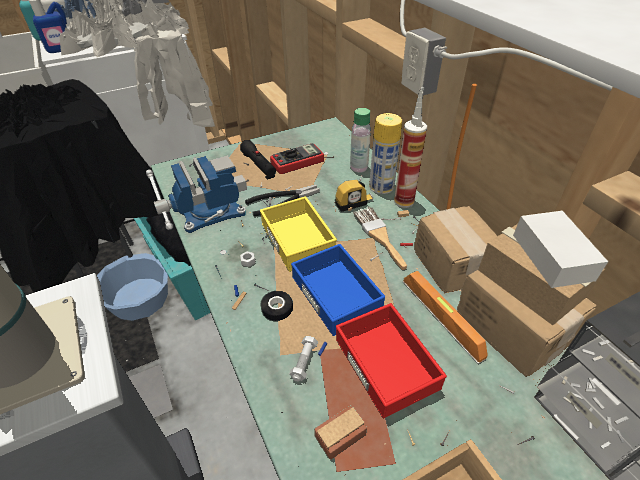

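View pics/side0.png

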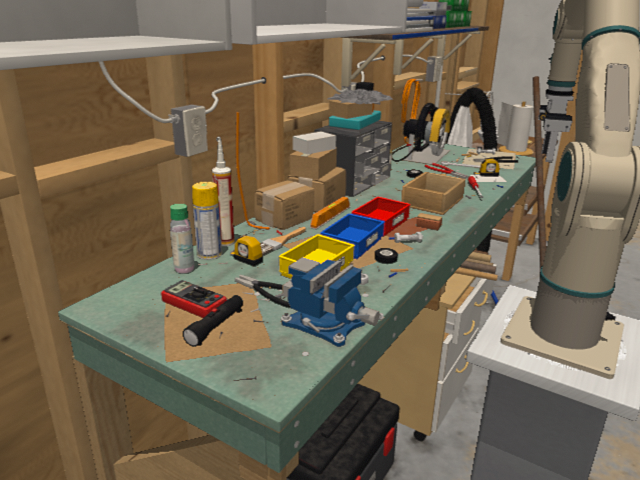

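The scene picture shows the yellow bin at about (297,232), blue (337,287) and red (389,358). The nut is at (248,258), the tape at (277,304), the bolt at (304,358) and the block at (342,432). The pliers lie behind the yellow bin, beside a vise. I'll zoom in for accurate corners.

```bash
cat > h.py <<'E'
import numpy as np, cv2
from plant import arm, optics
np.set_printoptions(precision=4,suppress=True)
def ray(n,uv,z):
    p=optics.camera_params(n);K=p['intrinsics'];R=p['R'];c=-R.T@p['t']
    d=R.T@np.linalg.inv(K)@np.array([uv[0],uv[1],1.]); return c+d*(z-c[2])/d[2]
def proj(n,X):
    p=optics.camera_params(n);x=p['intrinsics']@(p['R']@np.asarray(X)+p['t']);return x[:2]/x[2]
def wcam(s):
    T=optics.camera_params('wrist')['T_tool_cam'];R=np.array(s['ee_rot']);return R@T[:3,:3],np.array(s['position'])+R@T[:3,3]
def wray(s,uv,z):
    K=optics.camera_params('wrist')['intrinsics'];R,c=wcam(s)
    v=np.array([uv[0]-K[0,2],uv[1]-K[1,2]]);r=np.hypot(*v);th=r/K[0,0]
    d=R@np.array([*(np.sin(th)*v/max(r,1e-9)),np.cos(th)]);return c+d*(z-c[2])/d[2]
def wproj(s,X):
    K=optics.camera_params('wrist')['intrinsics'];R,c=wcam(s);x=R.T@(np.asarray(X)-c)
    r=np.hypot(x[0],x[1]);th=np.arctan2(r,x[2]);return K[:2,2]+K[0,0]*th*x[:2]/r
E
python3 - <<'E'
from h import *
im=cv2.imread('pics/scene0.png')
c=im[190:340,225:395]; cv2.imwrite('pics/c1.png',cv2.resize(c,None,fx=4,fy=4,interpolation=cv2.INTER_CUBIC))
c=im[300:460,280:450]; cv2.imwrite('pics/c2.png',cv2.resize(c,None,fx=3.75,fy=3.75,interpolation=cv2.INTER_CUBIC))
for n,uv,z in [('nut',(248,258),.016),('tape',(277,304),.018),('bolt',(304,358),.013),('block',(342,430),.033),('Y',(297,230),.03),('B',(338,287),.03),('R',(390,358),.03)]: print(n,ray('scene',uv,z))
E
```

```text
nut [0.4543 0.0295 0.016 ]
tape [ 0.4603 -0.1166  0.018 ]
bolt [ 0.4568 -0.2456  0.013 ]
block [ 0.4499 -0.3944  0.033 ]
Y [0.5799 0.0477 0.03  ]
B [ 0.5811 -0.1424  0.03  ]
R [ 0.5836 -0.323   0.03  ]
```

View pics/c1.png

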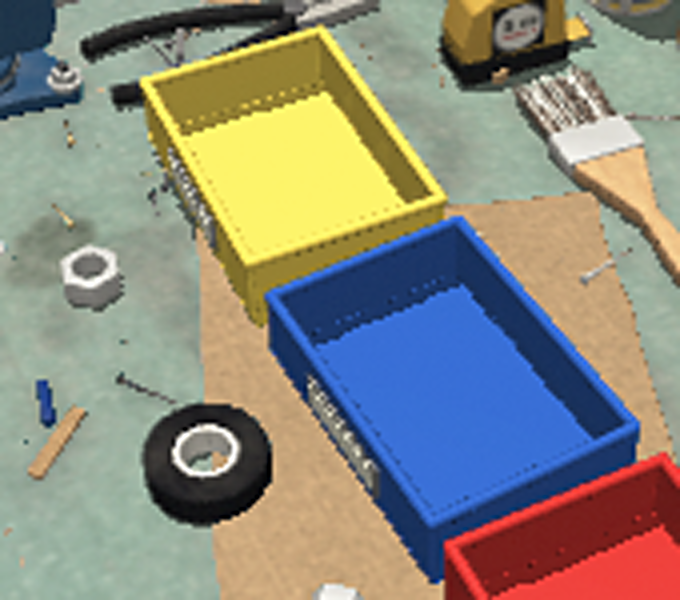

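View pics/c2.png

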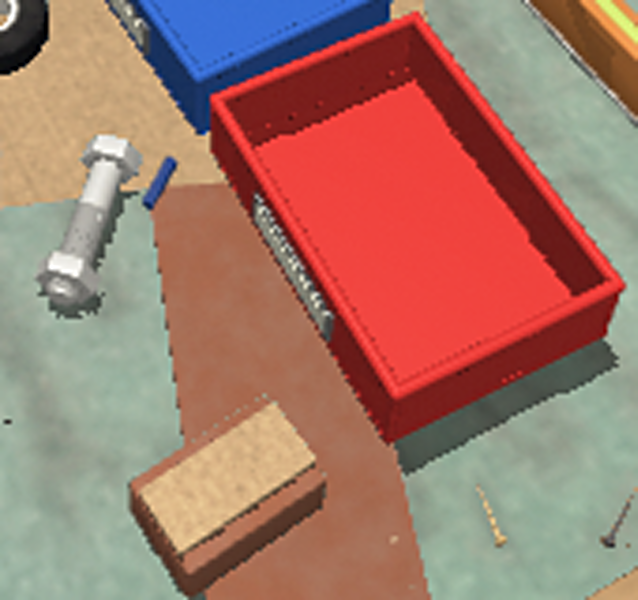

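c1 shows the nut's hole at (92,265) and the tape's hole at (206,450), with clear rim corners on the yellow and blue bins. c2 shows the bolt's head at (112,160), its nut end at (68,280), and the cork top corners (137,490), (275,402), (317,458) and (180,552).

```bash
python3 - <<'E'
from h import *
c1=lambda u,v:(225+u/4-.4,190+v/4-.4); c2=lambda u,v:(280+u/3.75-.4,300+v/3.75-.4)
def quad(n,f,P,z):
    Q=np.array([ray('scene',f(*p),z)[:2] for p in P]); e=np.roll(Q,-1,0)-Q
    print(n,'c',Q.mean(0),'edges',np.hypot(*e.T),'ang',np.degrees(np.arctan2(e[:,1],e[:,0])))
quad('Y',c1,[(143,80),(322,30),(445,202),(248,265)],.055)
quad('B',c1,[(268,295),(455,219),(638,427),(432,525)],.055)
quad('R',c2,[(211,100),(416,14),(625,286),(396,395)],.055)
quad('block',c2,[(137,490),(275,402),(317,458),(180,552)],.033)
print('nut',ray('scene',c1(92,265),.016),'tape',ray('scene',c1(206,450),.018))
h=ray('scene',c2(112,160),.018);n=ray('scene',c2(68,280),.02);e=h-n
print('bolt',h,n,np.hypot(*e[:2]),np.degrees(np.arctan2(e[1],e[0])))
print('pliers',ray('scene',c1(90,45),.01),ray('scene',c1(120,95),.01),ray('scene',c1(370,10),.005))
E
```

```text
Y c [0.5763 0.0394] edges [0.1107 0.1633 0.1114 0.1638] ang [ -3.1402 -92.1646 177.1089  87.5978]
B c [ 0.5762 -0.1421] edges [0.1095 0.1619 0.1114 0.162 ] ang [   2.3922  -87.0307 -177.5291   92.2978]
R c [ 0.5792 -0.32  ] edges [0.1131 0.1631 0.1128 0.1609] ang [ -0.8199 -90.9403 178.0468  89.1743]
block c [ 0.4508 -0.3881] edges [0.068  0.0285 0.0673 0.0296] ang [   5.4494  -83.4305 -173.6267   97.8813]
nut [0.4558 0.0361 0.016 ] tape [ 0.4606 -0.1115  0.018 ]
bolt [ 0.4782 -0.2239  0.018 ] [ 0.4323 -0.2729  0.02  ] 0.06712571870568355 46.828814430387425
pliers [0.5234 0.2253 0.01  ] [0.5226 0.1707 0.01  ] [0.6975 0.1813 0.005 ]
```

Request:
jog_arm([
  {"tx":0,"ty":0,"tz":0,"turn":0.19},
  {"tx":0,"ty":0,"tz":0,"turn":0.19},
  {"tx":0,"ty":0,"tz":0,"turn":0.187},
  {"tx":0.22,"ty":-0.42,"tz":0,"turn":0},
  {"tx":0.22,"ty":-0.42,"tz":0,"turn":0},
], jaw=-1)

```text
time: 0.52
position: [0.2232, -0.5549, 0.2045]
ee_rot: [[1.0, -0.006, -0.001], [-0.006, -1.0, -0.0], [-0.001, 0.0, -1.0]]
ft_force: [0.7, -0.4, 0.4]
finger_gap: 0.094
grasp_force: 0.0
```

Request:
jog_arm([
  {"tx":0.22,"ty":-0.42,"tz":0,"turn":0},
  {"tx":0.22,"ty":-0.42,"tz":0,"turn":0},
  {"tx":0.22,"ty":-0.42,"tz":0,"turn":0},
  {"tx":0.22,"ty":-0.42,"tz":0,"turn":0},
  {"tx":0.22,"ty":-0.42,"tz":0,"turn":0},
])

```text
time: 0.93
position: [0.3133, -0.3848, 0.2053]
ee_rot: [[1.0, -0.001, -0.0], [-0.001, -1.0, 0.0], [-0.0, -0.0, -1.0]]
ft_force: [0.5, -0.1, 0.8]
finger_gap: 0.0939
grasp_force: 0.0
```

Request:
jog_arm([
  {"tx":0.22,"ty":-0.42,"tz":0,"turn":0},
  {"tx":0.22,"ty":-0.42,"tz":0,"turn":0},
  {"tx":0.22,"ty":-0.42,"tz":0,"turn":0},
  {"tx":0.22,"ty":-0.42,"tz":0,"turn":0},
  {"tx":0,"ty":0,"tz":0,"turn":0},
])

```text
time: 1.35
position: [0.3872, -0.2446, 0.2053]
ee_rot: [[1.0, 0.011, 0.001], [0.011, -1.0, 0.004], [0.001, -0.004, -1.0]]
ft_force: [-0.3, 1.5, -0.2]
finger_gap: 0.0941
grasp_force: 0.0
```

```bash
python3 - <<'E'
from h import *
import pickle
s=arm.read_state(); im=optics.camera('wrist'); cv2.imwrite('pics/w1.png',im); pickle.dump(s,open('w1.pkl','wb'))
print(s['time'],s['position'],s['ee_rot'])
for X in [(.4558,.0361,.016),(.4606,-.1115,.018),(.455,-.248,.013),(.4508,-.388,.033)]: print(wproj(s,X))
E
```

```text
1.35 [ 0.3872 -0.2446  0.2053] [[ 0.9999  0.0106  0.0011]
 [ 0.0106 -0.9999  0.0043]
 [ 0.0012 -0.0043 -1.    ]]
[ 68.7766 166.3654]
[181.7578 153.3132]
[315.8002 156.1882]
[457.2386 167.1746]
```

View pics/w1.png

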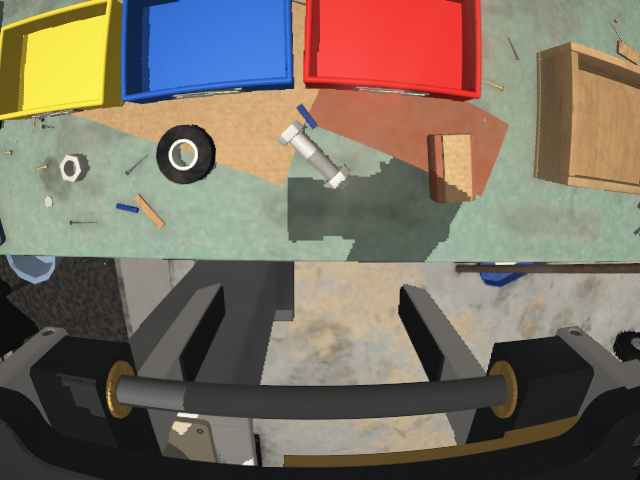

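The wrist picture matches the predictions: nut (72,168), tape (184,152), bolt (313,155), block (452,167). Next I'll hover over the block to measure it closely.

Request:
jog_arm([
  {"tx":0.16,"ty":0.36,"tz":0.14,"turn":0},
  {"tx":0.16,"ty":0.36,"tz":0.14,"turn":0},
  {"tx":0.16,"ty":0.36,"tz":0.14,"turn":0},
  {"tx":0.16,"ty":0.36,"tz":0.14,"turn":0},
  {"tx":0.16,"ty":0.36,"tz":0.14,"turn":0},
])

```text
time: 1.82
position: [0.4465, -0.3992, 0.1486]
ee_rot: [[1.0, -0.003, -0.001], [-0.003, -1.0, -0.0], [-0.001, 0.0, -1.0]]
ft_force: [0.5, -0.2, -0.5]
finger_gap: 0.0939
grasp_force: 0.0
```

Request:
jog_arm([
  {"tx":0,"ty":0,"tz":0,"turn":0},
  {"tx":0,"ty":0,"tz":0,"turn":0},
])

```text
time: 1.98
position: [0.4455, -0.3986, 0.1479]
ee_rot: [[1.0, -0.005, -0.003], [-0.005, -1.0, 0.001], [-0.003, -0.0, -1.0]]
ft_force: [0.8, 0.2, 0.2]
finger_gap: 0.0939
grasp_force: 0.0
```

```bash
python3 - <<'E'
from h import *
import pickle
s=arm.read_state(); im=optics.camera('wrist'); cv2.imwrite('pics/w2f.png',im); pickle.dump(s,open('w2.pkl','wb'))
print(s['time'],s['position'],s['ee_rot'],wproj(s,(.4508,-.388,.033)))
u,v=wproj(s,(.4508,-.388,.033)).astype(int); u0=max(u-100,0);v0=max(v-75,0); print(u0,v0)
cv2.imwrite('pics/w2.png',cv2.resize(im[v0:v0+150,u0:u0+200],None,fx=4,fy=4,interpolation=cv2.INTER_CUBIC))
E
```

```text
1.9833 [ 0.4455 -0.3986  0.1479] [[ 1.     -0.0049 -0.0026]
 [-0.0049 -1.      0.0005]
 [-0.0026 -0.0005 -1.    ]] [297.8192 236.1673]
197 161
```

View pics/w2.png

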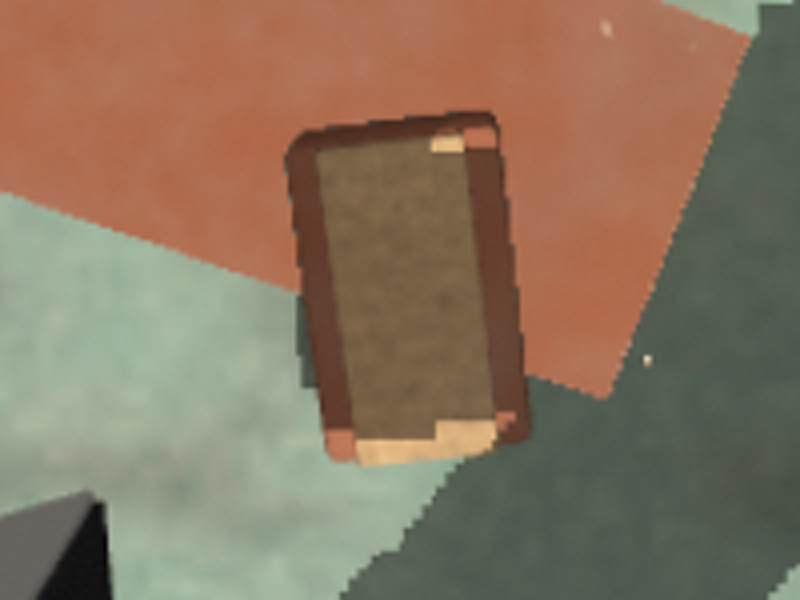

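The crop shows the whole block, with a narrow ledge on each side of the cork. Its corners are at about (288,145), (497,115), (528,440) and (330,462).

```bash
python3 - <<'E'
from h import *
import pickle
s=pickle.load(open('w2.pkl','rb'))
def quad(P,z):
    Q=np.array([wray(s,(197+u/4-.4,161+v/4-.4),z)[:2] for u,v in P]); e=np.roll(Q,-1,0)-Q
    print('c',Q.mean(0),'edges',np.hypot(*e.T),'ang',np.degrees(np.arctan2(e[:,1],e[:,0])))
quad([(288,145),(497,115),(528,440),(330,462)],.025)
quad([(317,150),(465,135),(495,448),(357,465)],.033)
E
```

```text
c [ 0.4503 -0.3889] edges [0.0434 0.0707 0.0433 0.0698] ang [ -82.3188 -174.5276   96.5119    5.4973]
c [ 0.4505 -0.3888] edges [0.0298 0.0665 0.0295 0.0676] ang [ -84.7111 -174.8268   97.2568    5.4489]
```

Block centre is (0.4504, -0.3888), angle about 6°, and the measured size matches 45x70. I'll grasp across the 45 mm side.

Request:
jog_arm([
  {"tx":0,"ty":0,"tz":0,"turn":-0.21},
  {"tx":0.075,"ty":-0.115,"tz":0.3,"turn":0},
  {"tx":0,"ty":0,"tz":0.4,"turn":0},
  {"tx":0,"ty":0,"tz":0.4,"turn":0},
  {"tx":0,"ty":0,"tz":0.3,"turn":0},
])

```text
time: 2.45
position: [0.4515, -0.3848, 0.0366]
ee_rot: [[0.994, 0.11, -0.001], [0.11, -0.994, 0.001], [-0.001, -0.001, -1.0]]
ft_force: [0.3, -0.3, 0.5]
finger_gap: 0.0937
grasp_force: 0.0
```

Request:
jog_arm([
  {"tx":0,"ty":0,"tz":0.2,"turn":0},
  {"tx":0,"ty":0,"tz":0.18,"turn":0},
  {"tx":0,"ty":0,"tz":0,"turn":0},
])

```text
time: 2.7
position: [0.4503, -0.3842, 0.0053]
ee_rot: [[0.994, 0.109, -0.004], [0.109, -0.994, 0.004], [-0.003, -0.004, -1.0]]
ft_force: [-0.2, -0.1, -0.8]
finger_gap: 0.094
grasp_force: 0.0
```

Request:
jog_arm([
  {"tx":0,"ty":0,"tz":0,"turn":0},
  {"tx":0,"ty":0,"tz":0,"turn":0},
  {"tx":0,"ty":0,"tz":0,"turn":0},
  {"tx":0,"ty":0,"tz":0,"turn":0},
  {"tx":0,"ty":0,"tz":0,"turn":0},
], jaw=1)

```text
time: 3.12
position: [0.4528, -0.387, 0.0081]
ee_rot: [[0.994, 0.109, 0.001], [0.109, -0.994, -0.001], [0.001, 0.001, -1.0]]
ft_force: [-0.5, 0.3, 0.2]
finger_gap: 0.0644
grasp_force: 0.0
```

Request:
jog_arm([
  {"tx":0,"ty":0,"tz":0,"turn":0},
  {"tx":0,"ty":0,"tz":0,"turn":0},
  {"tx":0,"ty":0,"tz":0,"turn":0},
  {"tx":0,"ty":0,"tz":0,"turn":0},
])

```text
time: 3.45
position: [0.4524, -0.3868, 0.0073]
ee_rot: [[0.994, 0.109, 0.0], [0.109, -0.994, -0.0], [0.0, 0.0, -1.0]]
ft_force: [0.1, -0.1, 2.9]
finger_gap: 0.0449
grasp_force: 30.0
```

The block is gripped (gap 44.9 mm, 30 N). Next: lift, square up, and carry it to the red bin.

Request:
jog_arm([
  {"tx":0,"ty":0,"tz":-0.4,"turn":0},
  {"tx":0,"ty":0,"tz":-0.4,"turn":0},
  {"tx":0,"ty":0,"tz":-0.45,"turn":0},
  {"tx":0,"ty":0,"tz":0,"turn":0.21},
  {"tx":0.4,"ty":-0.2,"tz":0,"turn":0},
])

```text
time: 3.87
position: [0.4783, -0.3773, 0.1098]
ee_rot: [[1.0, -0.016, -0.003], [-0.016, -1.0, -0.006], [-0.002, 0.006, -1.0]]
ft_force: [-0.5, -1.0, -1.1]
finger_gap: 0.0449
grasp_force: 30.0
```

Request:
jog_arm([
  {"tx":0.4,"ty":-0.2,"tz":0,"turn":0},
  {"tx":0.4,"ty":-0.21,"tz":0,"turn":0},
  {"tx":0.38,"ty":-0.21,"tz":0,"turn":0},
  {"tx":0,"ty":0,"tz":0,"turn":0},
  {"tx":0,"ty":0,"tz":0,"turn":0},
])

```text
time: 4.28
position: [0.5808, -0.3183, 0.1064]
ee_rot: [[1.0, 0.004, 0.0], [0.004, -1.0, 0.001], [0.0, -0.001, -1.0]]
ft_force: [-0.0, -1.4, 0.2]
finger_gap: 0.045
grasp_force: 30.0
```

```bash
python3 - <<'E'
from h import *
s=arm.read_state(); im=optics.camera('scene'); cv2.imwrite('pics/s3.png',np.hstack([cv2.resize(im[230:450,270:470],None,fx=2,fy=2),cv2.resize(optics.camera('wrist'),(400,300))[:,:].copy() if 0 else cv2.copyMakeBorder(cv2.resize(optics.camera('wrist'),(400,300)),0,140,0,0,0)]))
print(s['time'],s['position'],s['finger_gap'],s['grasp_force'])
E
```

```text
4.2833 [ 0.5808 -0.3183  0.1064] 0.04495845362130169 29.99979704618454
```

View pics/s3.png

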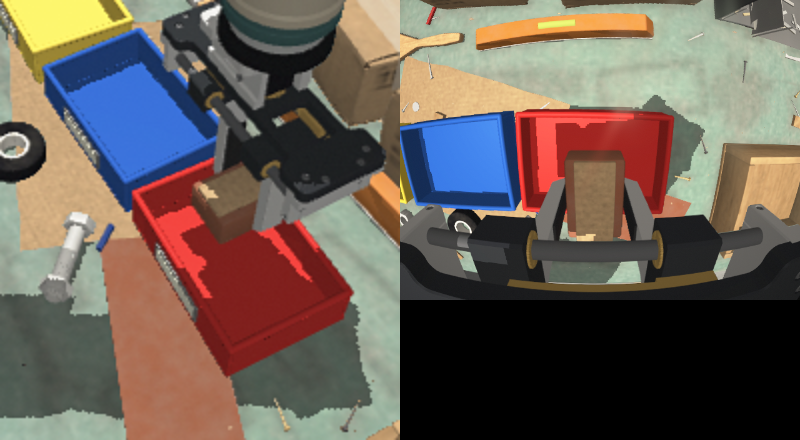

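The block is held level over the red bin. I'll lower it, release it and rise.

Request:
jog_arm([
  {"tx":0,"ty":0,"tz":0.4,"turn":0},
  {"tx":0,"ty":0,"tz":0.35,"turn":0},
  {"tx":0,"ty":0,"tz":0.2,"turn":0},
  {"tx":0,"ty":0,"tz":0.08,"turn":0},
  {"tx":0,"ty":0,"tz":0,"turn":0},
])

```text
time: 4.8
position: [0.5762, -0.3222, 0.0232]
ee_rot: [[1.0, -0.003, -0.004], [-0.003, -1.0, 0.001], [-0.004, -0.001, -1.0]]
ft_force: [0.1, -0.4, -0.5]
finger_gap: 0.045
grasp_force: 30.0
```

Request:
jog_arm([
  {"tx":0,"ty":0,"tz":0,"turn":0},
  {"tx":0,"ty":0,"tz":0,"turn":0},
  {"tx":0,"ty":0,"tz":0,"turn":0},
  {"tx":0,"ty":0,"tz":0,"turn":0},
  {"tx":0,"ty":0,"tz":0,"turn":0},
], jaw=-0.5)

```text
time: 5.22
position: [0.5793, -0.3214, 0.0256]
ee_rot: [[1.0, -0.001, 0.001], [-0.001, -1.0, -0.001], [0.001, 0.001, -1.0]]
ft_force: [-0.3, -0.2, -0.1]
finger_gap: 0.0701
grasp_force: 0.0
```

Request:
jog_arm([
  {"tx":0,"ty":0,"tz":0,"turn":0},
  {"tx":0,"ty":0,"tz":-0.3,"turn":0},
  {"tx":0,"ty":0,"tz":-0.4,"turn":0},
  {"tx":0,"ty":0,"tz":-0.5,"turn":0},
  {"tx":0,"ty":0,"tz":-0.4,"turn":0},
])

```text
time: 5.63
position: [0.5791, -0.3214, 0.155]
ee_rot: [[1.0, -0.001, 0.001], [-0.001, -1.0, -0.001], [0.001, 0.001, -1.0]]
ft_force: [2.0, -0.6, 0.2]
finger_gap: 0.0708
grasp_force: 0.0
```

Request:
jog_arm([
  {"tx":-0.31,"ty":-0.38,"tz":0,"turn":0},
  {"tx":-0.31,"ty":-0.38,"tz":0,"turn":0},
  {"tx":-0.31,"ty":-0.38,"tz":0,"turn":0},
  {"tx":-0.31,"ty":-0.38,"tz":0,"turn":0},
  {"tx":-0.31,"ty":-0.38,"tz":0,"turn":0},
], jaw=-1)

```text
time: 6.05
position: [0.4537, -0.1678, 0.1531]
ee_rot: [[1.0, -0.001, 0.001], [-0.001, -1.0, -0.0], [0.001, 0.0, -1.0]]
ft_force: [0.2, 0.1, -0.6]
finger_gap: 0.094
grasp_force: 0.0
```

Request:
jog_arm([
  {"tx":0,"ty":0,"tz":0,"turn":0},
  {"tx":0,"ty":0,"tz":0,"turn":0},
  {"tx":0,"ty":0,"tz":0,"turn":0},
])

```text
time: 6.3
position: [0.4562, -0.1697, 0.1533]
ee_rot: [[1.0, -0.001, 0.002], [-0.001, -1.0, -0.001], [0.002, 0.001, -1.0]]
ft_force: [0.1, -0.1, 0.2]
finger_gap: 0.0942
grasp_force: 0.0
```

```bash
python3 - <<'E'
from h import *
import pickle
s=arm.read_state(); im=optics.camera('wrist'); cv2.imwrite('pics/w4f.png',im); pickle.dump(s,open('w4.pkl','wb'))
print(s['time'],s['position'],s['ee_rot'])
t=[]
for X,f in [((.455,-.248,.013),4),((.4606,-.1115,.018),4),((.4558,.0361,.016),6),((.579,-.32,.047),3)]:
    u,v=wproj(s,X); w,h=400//f,300//f; u0=int(max(u-w/2,0));v0=int(max(v-h/2,0)); print(u,v,'origin',u0,v0,'f',f)
    t.append(cv2.resize(cv2.resize(im[v0:v0+h,u0:u0+w],None,fx=f,fy=f,interpolation=cv2.INTER_CUBIC),(400,300)))
cv2.imwrite('pics/w4.png',np.vstack([np.hstack(t[:2]),np.hstack(t[2:])]))
E
```

```text
6.3 [ 0.4562 -0.1697  0.1533] [[ 1.     -0.0008  0.0023]
 [-0.0008 -1.     -0.001 ]
 [ 0.0023  0.001  -1.    ]]
397.21052522193906 236.76670591020826 origin 347 199 f 4
244.69432533850556 232.2347962121959 origin 194 194 f 4
102.38308250878836 238.2055946319449 origin 69 213 f 6
493.8440252367736 101.54008986842584 origin 427 51 f 3
```

View pics/w4.png

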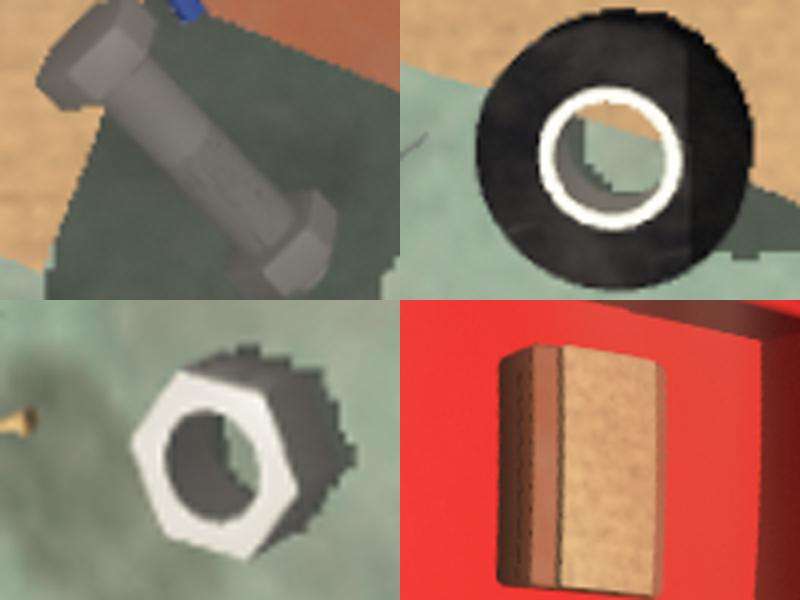

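The mosaic shows the block flat in the red bin and clear views of the other three: bolt shank from (133,80) to (270,238), tape ring centre (211,158), and the six corners of the nut's top.

```bash
python3 - <<'E'
from h import *
import pickle
s=pickle.load(open('w4.pkl','rb'))
P=lambda o,f,u,v,z: wray(s,(o[0]+u/f-.4,o[1]+v/f-.4),z)[:2]
a=P((347,199),4,133,80,.013);b=P((347,199),4,270,238,.013);e=a-b
print('bolt head end',a,'nut end',b,'len',np.hypot(*e),'ang',np.degrees(np.arctan2(e[1],e[0])),'grip mid',(a+b)/2)
print('tape',P((194,194),4,211,158,.018))
c=np.array([P((69,213),6,u,v,.016) for u,v in [(183,70),(263,83),(300,190),(248,260),(165,240),(131,140)]])
m=c.mean(0);r=c-m;print('nut',m,'R',np.hypot(*r.T),'corner ang',np.degrees(np.arctan2(r[:,1],r[:,0]))%60)
E
```

```text
bolt head end [ 0.4716 -0.2312] nut end [ 0.4346 -0.2656] len 0.05056723326046004 ang 42.91933822803251 grip mid [ 0.4531 -0.2484]
tape [ 0.4598 -0.113 ]
nut [0.4539 0.0342] R [0.0165 0.0181 0.0171 0.017  0.018  0.0171] corner ang [13.053  18.4037 14.9703 14.2139 16.2851 15.1839]
```

Request:
jog_arm([
  {"tx":-0.03,"ty":0.33,"tz":0,"turn":0},
  {"tx":0,"ty":0.33,"tz":0,"turn":0},
  {"tx":0,"ty":0.33,"tz":0,"turn":0},
  {"tx":0,"ty":0,"tz":0,"turn":-0.212},
  {"tx":0,"ty":0,"tz":0,"turn":-0.212},
])

```text
time: 6.77
position: [0.453, -0.2522, 0.1525]
ee_rot: [[0.976, 0.219, 0.001], [0.219, -0.976, -0.002], [0.0, 0.002, -1.0]]
ft_force: [-1.0, 1.2, -0.6]
finger_gap: 0.0937
grasp_force: 0.0
```

Request:
jog_arm([
  {"tx":0,"ty":0,"tz":0.2,"turn":-0.212},
  {"tx":0,"ty":0,"tz":0.2,"turn":-0.212},
  {"tx":0,"ty":0,"tz":0.2,"turn":-0.212},
  {"tx":0,"ty":0,"tz":0.2,"turn":-0.212},
  {"tx":0,"ty":0,"tz":0.2,"turn":-0.212},
])

```text
time: 7.18
position: [0.4535, -0.2501, 0.0717]
ee_rot: [[0.712, 0.703, 0.001], [0.703, -0.712, -0.001], [0.001, 0.002, -1.0]]
ft_force: [-0.4, -0.4, -0.4]
finger_gap: 0.0938
grasp_force: 0.0
```

Request:
jog_arm([
  {"tx":0,"ty":0,"tz":0,"turn":0},
  {"tx":0,"ty":0,"tz":0,"turn":0},
])

```text
time: 7.35
position: [0.4525, -0.2494, 0.072]
ee_rot: [[0.717, 0.697, -0.001], [0.697, -0.717, 0.0], [-0.0, -0.001, -1.0]]
ft_force: [0.8, -0.5, -0.3]
finger_gap: 0.0945
grasp_force: 0.0
```

```bash
python3 - <<'E'
from h import *
s=arm.read_state();R=s['ee_rot'];p=s['position']
print(p,np.degrees(np.arctan2(R[1][0],R[0][0])),s['q'])
d=R.T@(np.array([.4531,-.2484,.004])-p);print('units',d/.08)
E
```

```text
[ 0.4525 -0.2494  0.072 ] 44.180015582097404 [ 0.5167  0.6428 -0.1     2.0028  0.1245  0.5027 -0.4725]
units [ 0.0145 -0.0025  0.8498]
```

On target and aligned. I'll go down and grip.

Request:
jog_arm([
  {"tx":0.01,"ty":0,"tz":0.35,"turn":0},
  {"tx":0,"ty":0,"tz":0.3,"turn":0},
  {"tx":0,"ty":0,"tz":0.2,"turn":0},
  {"tx":0,"ty":0,"tz":0,"turn":0},
  {"tx":0,"ty":0,"tz":0,"turn":0},
])

```text
time: 7.77
position: [0.4535, -0.2483, 0.005]
ee_rot: [[0.715, 0.699, 0.0], [0.699, -0.715, -0.001], [-0.0, 0.001, -1.0]]
ft_force: [0.3, -0.3, 0.9]
finger_gap: 0.0938
grasp_force: 0.0
```

Request:
jog_arm([
  {"tx":0,"ty":0,"tz":0,"turn":0},
  {"tx":0,"ty":0,"tz":0,"turn":0},
  {"tx":0,"ty":0,"tz":0,"turn":0},
  {"tx":0,"ty":0,"tz":0,"turn":0},
  {"tx":0,"ty":0,"tz":0,"turn":0},
], jaw=1)

```text
time: 8.18
position: [0.4534, -0.2479, 0.0053]
ee_rot: [[0.714, 0.7, 0.001], [0.7, -0.714, -0.001], [0.0, 0.001, -1.0]]
ft_force: [0.4, -0.8, -0.5]
finger_gap: 0.0642
grasp_force: 0.0
```

Request:
jog_arm([
  {"tx":0,"ty":0,"tz":0,"turn":0},
  {"tx":0,"ty":0,"tz":0,"turn":0},
  {"tx":0,"ty":0,"tz":0,"turn":0},
  {"tx":0,"ty":0,"tz":0,"turn":0},
  {"tx":0,"ty":0,"tz":0,"turn":0},
])

```text
time: 8.6
position: [0.453, -0.2477, 0.0046]
ee_rot: [[0.714, 0.7, -0.0], [0.7, -0.714, 0.0], [-0.0, -0.0, -1.0]]
ft_force: [0.6, -0.6, 0.3]
finger_gap: 0.0308
grasp_force: 0.0
```

Request:
jog_arm([
  {"tx":0,"ty":0,"tz":0,"turn":0},
  {"tx":0,"ty":0,"tz":0,"turn":0},
  {"tx":0,"ty":0,"tz":0,"turn":0},
  {"tx":0,"ty":0,"tz":0,"turn":0},
  {"tx":0,"ty":0,"tz":0,"turn":0},
])

```text
time: 9.02
position: [0.453, -0.2477, 0.0047]
ee_rot: [[0.714, 0.7, -0.0], [0.7, -0.714, 0.0], [0.0, -0.0, -1.0]]
ft_force: [-0.5, 0.1, -0.1]
finger_gap: 0.0149
grasp_force: 30.0
```

Request:
jog_arm([
  {"tx":0,"ty":0,"tz":-0.4,"turn":0},
  {"tx":0,"ty":0,"tz":-0.45,"turn":0},
  {"tx":0,"ty":0,"tz":-0.4,"turn":0.2},
  {"tx":0,"ty":0,"tz":0,"turn":0.212},
  {"tx":0,"ty":0,"tz":0,"turn":0.212},
])

```text
time: 9.43
position: [0.4544, -0.2484, 0.1069]
ee_rot: [[0.903, 0.429, 0.004], [0.429, -0.903, -0.002], [0.003, 0.003, -1.0]]
ft_force: [-0.7, 0.4, -1.1]
finger_gap: 0.0149
grasp_force: 29.9
```

Request:
jog_arm([
  {"tx":0,"ty":0,"tz":0,"turn":0.212},
  {"tx":0,"ty":0,"tz":0,"turn":0.212},
  {"tx":0,"ty":0,"tz":0,"turn":0.212},
  {"tx":0,"ty":0,"tz":0,"turn":0.212},
  {"tx":0,"ty":0,"tz":0,"turn":0},
])

```text
time: 9.85
position: [0.4528, -0.2475, 0.1046]
ee_rot: [[1.0, 0.003, -0.001], [0.003, -1.0, -0.0], [-0.001, 0.0, -1.0]]
ft_force: [0.3, 0.1, -0.9]
finger_gap: 0.0153
grasp_force: 30.0
```

Request:
jog_arm([
  {"tx":0.38,"ty":-0.2,"tz":0,"turn":0},
  {"tx":0.38,"ty":-0.2,"tz":0,"turn":0},
  {"tx":0.38,"ty":-0.2,"tz":0,"turn":0},
  {"tx":0.38,"ty":-0.2,"tz":0,"turn":0},
  {"tx":0,"ty":0,"tz":0,"turn":0},
])

```text
time: 10.27
position: [0.5815, -0.1769, 0.1046]
ee_rot: [[1.0, 0.017, 0.007], [0.017, -1.0, 0.003], [0.007, -0.003, -1.0]]
ft_force: [0.1, 1.2, -1.1]
finger_gap: 0.0147
grasp_force: 30.0
```

```bash
python3 - <<'E'
from h import *
s=arm.read_state();R=s['ee_rot'];p=s['position']
print(p,np.degrees(np.arctan2(R[1][0],R[0][0])),s['finger_gap'],s['grasp_force'])
a=cv2.resize(optics.camera('wrist')[60:360,110:510],(400,300));b=cv2.resize(optics.camera('scene')[200:350,240:440],(400,300))
cv2.imwrite('pics/b5.png',np.hstack([a,b]))
E
```

```text
[ 0.5815 -0.1769  0.1046] 0.962207254492177 0.014703853083922223 29.95111048221588
```

View pics/b5.png

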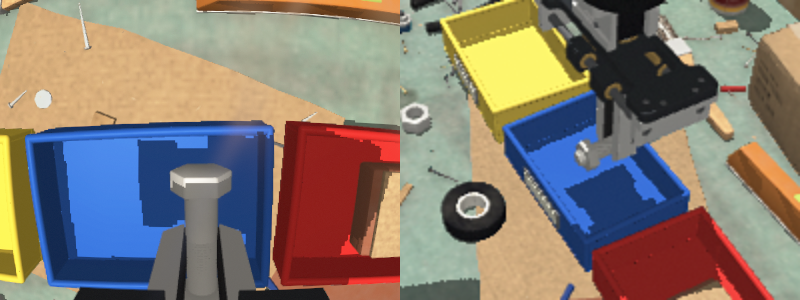

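The bolt is gripped level along x over the blue bin. I'll lower and release it.

Request:
jog_arm([
  {"tx":0,"ty":0,"tz":0.4,"turn":0},
  {"tx":0,"ty":0,"tz":0.35,"turn":0},
  {"tx":0,"ty":0,"tz":0.2,"turn":0},
  {"tx":0,"ty":0,"tz":0.09,"turn":0},
  {"tx":0,"ty":0,"tz":0,"turn":0},
])

```text
time: 10.78
position: [0.572, -0.184, 0.0202]
ee_rot: [[1.0, 0.004, -0.004], [0.004, -1.0, 0.0], [-0.004, -0.0, -1.0]]
ft_force: [0.2, -0.3, -0.6]
finger_gap: 0.0148
grasp_force: 30.0
```

Request:
jog_arm([
  {"tx":0,"ty":0,"tz":0,"turn":0},
  {"tx":0,"ty":0,"tz":0,"turn":0},
  {"tx":0,"ty":0,"tz":0,"turn":0},
  {"tx":0,"ty":0,"tz":0,"turn":0},
  {"tx":0,"ty":0,"tz":0,"turn":0},
], jaw=0.25)

```text
time: 11.2
position: [0.5749, -0.1832, 0.0223]
ee_rot: [[1.0, 0.005, 0.001], [0.005, -1.0, -0.0], [0.001, 0.0, -1.0]]
ft_force: [-0.3, 0.1, 0.2]
finger_gap: 0.035
grasp_force: 0.0
```

Request:
jog_arm([
  {"tx":0,"ty":0,"tz":-0.2,"turn":0},
  {"tx":0,"ty":0,"tz":-0.4,"turn":0},
  {"tx":0,"ty":0,"tz":-0.5,"turn":0},
  {"tx":0,"ty":0,"tz":-0.5,"turn":0},
  {"tx":0,"ty":0,"tz":0,"turn":0},
])

```text
time: 11.62
position: [0.5794, -0.1849, 0.1575]
ee_rot: [[1.0, 0.005, 0.014], [0.005, -1.0, -0.004], [0.014, 0.004, -1.0]]
ft_force: [0.4, -1.1, 0.2]
finger_gap: 0.0353
grasp_force: 0.0
```

Request:
jog_arm([
  {"tx":-0.36,"ty":-0.22,"tz":0,"turn":0},
  {"tx":-0.36,"ty":-0.22,"tz":0,"turn":0},
  {"tx":-0.36,"ty":-0.22,"tz":0,"turn":0},
  {"tx":-0.36,"ty":-0.22,"tz":0,"turn":0},
  {"tx":0,"ty":0,"tz":0.4,"turn":0},
], jaw=-1)

```text
time: 12.03
position: [0.4562, -0.1105, 0.1215]
ee_rot: [[1.0, 0.008, 0.004], [0.008, -1.0, 0.001], [0.004, -0.001, -1.0]]
ft_force: [-0.2, 0.1, -0.2]
finger_gap: 0.0654
grasp_force: 0.0
```

Request:
jog_arm([
  {"tx":0,"ty":0,"tz":0.4,"turn":0},
  {"tx":0,"ty":0,"tz":0,"turn":0},
  {"tx":0,"ty":0,"tz":0,"turn":0},
  {"tx":0,"ty":0,"tz":0,"turn":0},
  {"tx":0,"ty":0,"tz":0,"turn":0},
])

```text
time: 12.45
position: [0.4602, -0.1138, 0.0869]
ee_rot: [[1.0, 0.005, 0.003], [0.005, -1.0, -0.001], [0.003, 0.001, -1.0]]
ft_force: [-0.4, 0.6, 0.6]
finger_gap: 0.0934
grasp_force: 0.0
```

```bash
python3 - <<'E'
from h import *
s=arm.read_state();R=s['ee_rot'];p=s['position']
print(p,np.degrees(np.arctan2(R[1][0],R[0][0])),s['finger_gap'])
print('units',R.T@(np.array([.4600,-.1125,.004])-p)/.08)
im=optics.camera('wrist'); print(wproj(s,(.46,-.1125,.018)))
cv2.imwrite('pics/t6.png',np.hstack([cv2.resize(im,(400,300)),cv2.resize(im[150:330,200:440],(400,300))]))
E
```

```text
[ 0.4602 -0.1138  0.0869] 0.2792638948416209 0.09335017206950183
units [-0.0048 -0.0172  1.0361]
[308.6116 260.6499]
```

View pics/t6.png

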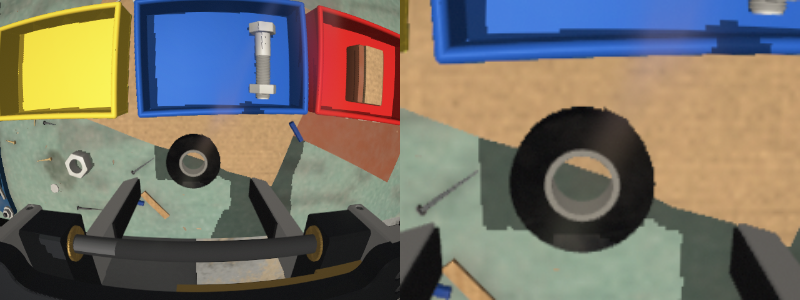

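The bolt lies flat in the blue bin, and the tape ring at (309,261) matches the prediction. I'll descend and grip.

Request:
jog_arm([
  {"tx":0,"ty":-0.01,"tz":0.4,"turn":0},
  {"tx":0,"ty":0,"tz":0.4,"turn":0},
  {"tx":0,"ty":0,"tz":0.22,"turn":0},
  {"tx":0,"ty":0,"tz":0,"turn":0},
  {"tx":0,"ty":0,"tz":0,"turn":0},
])

```text
time: 12.92
position: [0.4589, -0.1127, 0.0042]
ee_rot: [[1.0, 0.005, -0.0], [0.005, -1.0, 0.0], [-0.0, -0.0, -1.0]]
ft_force: [0.6, 0.1, -0.3]
finger_gap: 0.0941
grasp_force: 0.0
```

Request:
jog_arm([
  {"tx":0,"ty":0,"tz":0,"turn":0},
  {"tx":0,"ty":0,"tz":0,"turn":0},
  {"tx":0,"ty":0,"tz":0,"turn":0},
  {"tx":0,"ty":0,"tz":0,"turn":0},
  {"tx":0,"ty":0,"tz":0,"turn":0},
], jaw=1)

```text
time: 13.33
position: [0.4593, -0.1125, 0.0046]
ee_rot: [[1.0, 0.005, 0.001], [0.005, -1.0, -0.0], [0.001, 0.0, -1.0]]
ft_force: [0.4, 0.2, 0.0]
finger_gap: 0.0638
grasp_force: 0.0
```

Request:
jog_arm([
  {"tx":0,"ty":0,"tz":0,"turn":0},
  {"tx":0,"ty":0,"tz":0,"turn":0},
  {"tx":0,"ty":0,"tz":0,"turn":0},
])

```text
time: 13.58
position: [0.4592, -0.1126, 0.0045]
ee_rot: [[1.0, 0.005, 0.001], [0.005, -1.0, -0.0], [0.001, 0.0, -1.0]]
ft_force: [-1.4, 0.7, 6.5]
finger_gap: 0.0611
grasp_force: 30.0
```

Request:
jog_arm([
  {"tx":0,"ty":0,"tz":-0.4,"turn":0},
  {"tx":0,"ty":0,"tz":-0.5,"turn":0},
  {"tx":0,"ty":0,"tz":-0.48,"turn":0},
  {"tx":0.29,"ty":-0.38,"tz":0,"turn":0},
  {"tx":0.29,"ty":-0.38,"tz":0,"turn":0},
])

```text
time: 14.0
position: [0.5063, -0.053, 0.1173]
ee_rot: [[1.0, -0.0, 0.005], [-0.0, -1.0, -0.001], [0.005, 0.001, -1.0]]
ft_force: [1.3, 0.2, -1.0]
finger_gap: 0.0613
grasp_force: 30.0
```

Request:
jog_arm([
  {"tx":0.29,"ty":-0.38,"tz":0,"turn":0},
  {"tx":0.29,"ty":-0.38,"tz":0,"turn":0},
  {"tx":0.29,"ty":-0.38,"tz":0,"turn":0},
  {"tx":0,"ty":0,"tz":0,"turn":0},
  {"tx":0,"ty":0,"tz":0,"turn":0},
])

```text
time: 14.42
position: [0.5745, 0.043, 0.1138]
ee_rot: [[1.0, 0.01, 0.0], [0.01, -1.0, 0.001], [0.0, -0.001, -1.0]]
ft_force: [-1.0, -1.9, -0.3]
finger_gap: 0.0612
grasp_force: 30.0
```

```bash
python3 - <<'E'
from h import *
s=arm.read_state();R=s['ee_rot'];p=s['position']
print(p,np.degrees(np.arctan2(R[1][0],R[0][0])),s['finger_gap'],s['grasp_force'])
print('units',R.T@(np.array([.5763,.0394,.0205])-p)/.08)
a=cv2.resize(optics.camera('wrist')[60:360,110:510],(400,300));b=cv2.resize(optics.camera('scene')[180:330,200:400],(400,300))
cv2.imwrite('pics/t7.png',np.hstack([a,b]))
E
```

```text
[0.5745 0.043  0.1138] 0.5768966539420934 0.061182472381422964 29.997947809752077
units [0.0219 0.0462 1.1664]
```

View pics/t7.png

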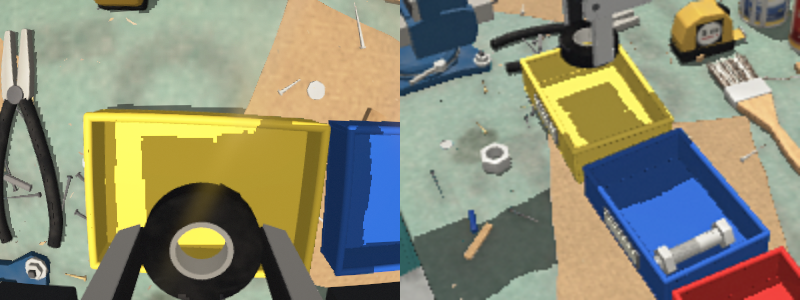

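The tape is held level over the yellow bin. I'll lower and release it.

Request:
jog_arm([
  {"tx":0.02,"ty":0.03,"tz":0.4,"turn":0},
  {"tx":0,"ty":0,"tz":0.4,"turn":0},
  {"tx":0,"ty":0,"tz":0.25,"turn":0},
  {"tx":0,"ty":0,"tz":0.1,"turn":0},
  {"tx":0,"ty":0,"tz":0,"turn":0},
])

```text
time: 14.93
position: [0.5734, 0.0359, 0.0207]
ee_rot: [[1.0, 0.003, -0.004], [0.003, -1.0, -0.001], [-0.004, 0.001, -1.0]]
ft_force: [0.3, -0.0, 0.7]
finger_gap: 0.0615
grasp_force: 30.0
```

Request:
jog_arm([
  {"tx":0,"ty":0,"tz":0,"turn":0},
  {"tx":0,"ty":0,"tz":0,"turn":0},
  {"tx":0,"ty":0,"tz":0,"turn":0},
  {"tx":0,"ty":0,"tz":0,"turn":0},
  {"tx":0,"ty":0,"tz":0,"turn":0},
], jaw=-0.7)

```text
time: 15.35
position: [0.5762, 0.0379, 0.0233]
ee_rot: [[1.0, 0.005, 0.002], [0.005, -1.0, 0.0], [0.002, -0.0, -1.0]]
ft_force: [0.0, 0.8, 0.4]
finger_gap: 0.0795
grasp_force: 0.0
```

Request:
jog_arm([
  {"tx":0,"ty":0,"tz":-0.2,"turn":0},
  {"tx":0,"ty":0,"tz":-0.4,"turn":0},
  {"tx":0,"ty":0,"tz":-0.5,"turn":0},
  {"tx":0,"ty":0,"tz":-0.5,"turn":0},
  {"tx":0,"ty":0,"tz":0,"turn":0},
])

```text
time: 15.77
position: [0.5809, 0.0378, 0.158]
ee_rot: [[1.0, 0.005, 0.014], [0.005, -1.0, 0.001], [0.014, -0.001, -1.0]]
ft_force: [1.1, -1.0, 0.3]
finger_gap: 0.0799
grasp_force: 0.0
```

```bash
python3 - <<'E'
from h import *
s=arm.read_state();R=s['ee_rot'];p=s['position']
print(p,np.degrees(np.arctan2(R[1][0],R[0][0])),s['q'])
print('units',R.T@(np.array([.4545,.0348,.004])-p)/.08)
E
```

```text
[0.5809 0.0378 0.158 ] 0.2870194551404737 [-0.2385  0.5873  0.1939  1.7812 -0.1536  0.7736 -1.5335]
units [-1.6066  0.0317  1.903 ]
```

Request:
jog_arm([
  {"tx":-0.38,"ty":0.01,"tz":0,"turn":0},
  {"tx":-0.38,"ty":0.01,"tz":0,"turn":0},
  {"tx":-0.38,"ty":0.01,"tz":0,"turn":0},
  {"tx":-0.38,"ty":0.01,"tz":0,"turn":0},
  {"tx":0,"ty":0,"tz":0.3,"turn":-0.17},
], jaw=-0.4)

```text
time: 16.18
position: [0.4499, 0.0338, 0.129]
ee_rot: [[0.995, 0.095, 0.001], [0.095, -0.995, 0.001], [0.001, -0.001, -1.0]]
ft_force: [1.1, -0.7, -0.3]
finger_gap: 0.066
grasp_force: 0.0
```

Request:
jog_arm([
  {"tx":0,"ty":0,"tz":0.3,"turn":-0.17},
  {"tx":0,"ty":0,"tz":0.25,"turn":-0.165},
  {"tx":0,"ty":0,"tz":0,"turn":0},
  {"tx":0,"ty":0,"tz":0,"turn":0},
  {"tx":0,"ty":0,"tz":0,"turn":0},
])

```text
time: 16.6
position: [0.4547, 0.0338, 0.0831]
ee_rot: [[0.965, 0.264, 0.001], [0.264, -0.965, 0.0], [0.001, 0.0, -1.0]]
ft_force: [0.0, -0.3, -0.8]
finger_gap: 0.0664
grasp_force: 0.0
```

```bash
python3 - <<'E'
from h import *
import pickle
s=arm.read_state();R=s['ee_rot'];p=s['position']
print(p,np.degrees(np.arctan2(R[1][0],R[0][0])),s['finger_gap'])
print('units',R.T@(np.array([.4545,.0348,.004])-p)/.08)
im=optics.camera('wrist'); pickle.dump(s,open('n8.pkl','wb'))
u,v=wproj(s,(.4545,.0348,.016)); u0=int(u)-33;v0=int(v)-25; print(u,v,u0,v0)
cv2.imwrite('pics/n8.png',np.hstack([cv2.resize(im[v0:v0+50,u0:u0+66],(528,400),interpolation=cv2.INTER_CUBIC),cv2.copyMakeBorder(cv2.resize(im[:300,100:500],(264,200)),0,200,0,0,0)]))
E
```

```text
[0.4547 0.0338 0.0831] 15.307906315935327 0.06636178257951046
units [-0.0003 -0.013   0.9886]
309.01477339671294 260.78976911332654 276 235
```

View pics/n8.png

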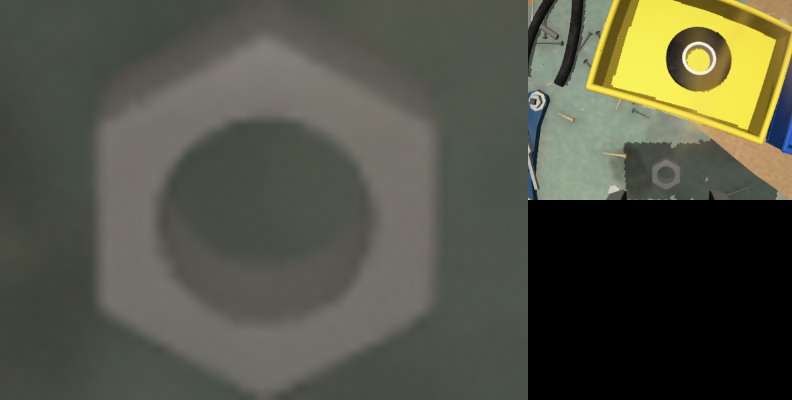

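The tape lies flat in the yellow bin. The nut's flats line up with the jaws and its centre at (309,262) is on target, so I'll grip it.

Request:
jog_arm([
  {"tx":0,"ty":-0.01,"tz":0.4,"turn":0},
  {"tx":0,"ty":0,"tz":0.4,"turn":0},
  {"tx":0,"ty":0,"tz":0.19,"turn":0},
  {"tx":0,"ty":0,"tz":0,"turn":0},
  {"tx":0,"ty":0,"tz":0,"turn":0},
])

```text
time: 17.07
position: [0.4539, 0.0354, 0.0094]
ee_rot: [[0.964, 0.265, -0.003], [0.265, -0.964, 0.001], [-0.002, -0.002, -1.0]]
ft_force: [-0.2, -0.5, -0.1]
finger_gap: 0.066
grasp_force: 0.0
```

Request:
jog_arm([
  {"tx":0,"ty":0,"tz":0,"turn":0},
  {"tx":0,"ty":0,"tz":0,"turn":0},
  {"tx":0,"ty":0,"tz":0,"turn":0},
  {"tx":0,"ty":0,"tz":0,"turn":0},
  {"tx":0,"ty":0,"tz":0,"turn":0},
], jaw=1)

```text
time: 17.48
position: [0.4537, 0.0354, 0.0095]
ee_rot: [[0.964, 0.266, -0.002], [0.266, -0.964, 0.002], [-0.002, -0.003, -1.0]]
ft_force: [0.3, 0.4, -0.2]
finger_gap: 0.0362
grasp_force: 0.0
```

Request:
jog_arm([
  {"tx":0,"ty":0,"tz":0,"turn":0},
  {"tx":0,"ty":0,"tz":0,"turn":0},
  {"tx":0,"ty":0,"tz":0,"turn":0},
])

```text
time: 17.73
position: [0.4535, 0.0353, 0.0092]
ee_rot: [[0.964, 0.266, -0.003], [0.266, -0.964, 0.002], [-0.002, -0.003, -1.0]]
ft_force: [-0.5, -0.3, 5.0]
finger_gap: 0.029
grasp_force: 30.0
```

The fingertips are about 5 mm higher than planned. I'll reopen and go a little deeper for a sound grip.

Request:
jog_arm([
  {"tx":0,"ty":0,"tz":0,"turn":0},
  {"tx":0,"ty":0,"tz":0,"turn":0},
  {"tx":0,"ty":0,"tz":0.055,"turn":0},
  {"tx":0,"ty":0,"tz":0,"turn":0},
  {"tx":0,"ty":0,"tz":0,"turn":0},
], jaw=0.1)

```text
time: 18.15
position: [0.453, 0.0354, 0.0043]
ee_rot: [[0.964, 0.266, -0.004], [0.266, -0.964, 0.001], [-0.004, -0.003, -1.0]]
ft_force: [0.6, 0.2, -0.6]
finger_gap: 0.0421
grasp_force: 0.0
```

Request:
jog_arm([
  {"tx":0,"ty":0,"tz":0,"turn":0},
  {"tx":0,"ty":0,"tz":0,"turn":0},
  {"tx":0,"ty":0,"tz":0,"turn":0},
  {"tx":0,"ty":0,"tz":0,"turn":0},
  {"tx":0,"ty":0,"tz":0,"turn":0},
], jaw=1)

```text
time: 18.57
position: [0.4533, 0.0354, 0.0046]
ee_rot: [[0.964, 0.266, -0.003], [0.266, -0.964, 0.002], [-0.003, -0.003, -1.0]]
ft_force: [-0.2, -0.1, -0.1]
finger_gap: 0.0293
grasp_force: 30.0
```

Request:
jog_arm([
  {"tx":0,"ty":0,"tz":-0.4,"turn":0},
  {"tx":0,"ty":0,"tz":-0.5,"turn":0.17},
  {"tx":0,"ty":0,"tz":-0.48,"turn":0.17},
  {"tx":0,"ty":0,"tz":0,"turn":0.17},
  {"tx":0,"ty":0,"tz":0,"turn":0},
])

```text
time: 18.98
position: [0.4552, 0.0355, 0.1168]
ee_rot: [[1.0, 0.001, 0.001], [0.001, -1.0, 0.002], [0.001, -0.002, -1.0]]
ft_force: [-0.0, 0.8, -1.2]
finger_gap: 0.0293
grasp_force: 30.0
```

Request:
jog_arm([
  {"tx":0.305,"ty":0.36,"tz":0,"turn":0},
  {"tx":0.305,"ty":0.36,"tz":0,"turn":0},
  {"tx":0.305,"ty":0.36,"tz":0,"turn":0},
  {"tx":0.305,"ty":0.36,"tz":0,"turn":0},
  {"tx":0.305,"ty":0.36,"tz":0,"turn":0},
])

```text
time: 19.4
position: [0.5758, -0.1096, 0.1126]
ee_rot: [[1.0, 0.005, -0.006], [0.005, -1.0, 0.003], [-0.006, -0.003, -1.0]]
ft_force: [0.7, 1.4, -0.2]
finger_gap: 0.0292
grasp_force: 30.0
```

Request:
jog_arm([
  {"tx":0,"ty":0,"tz":0,"turn":0},
  {"tx":0,"ty":0,"tz":0,"turn":0},
  {"tx":0,"ty":0,"tz":0,"turn":0},
])

```text
time: 19.65
position: [0.5743, -0.1077, 0.1126]
ee_rot: [[1.0, 0.003, -0.007], [0.004, -1.0, 0.003], [-0.007, -0.003, -1.0]]
ft_force: [0.1, 1.5, -1.1]
finger_gap: 0.0291
grasp_force: 30.0
```

```bash
python3 - <<'E'
from h import *
s=arm.read_state();R=s['ee_rot'];p=s['position']
print(p,np.degrees(np.arctan2(R[1][0],R[0][0])),s['finger_gap'],s['grasp_force'])
print('units',R.T@(np.array([.5763,-.107,.0205])-p)/.08)
a=cv2.resize(optics.camera('wrist')[60:360,110:510],(400,300));b=cv2.resize(optics.camera('scene')[200:350,240:440],(400,300))
cv2.imwrite('pics/n9.png',np.hstack([a,b]))
E
```

```text
[ 0.5743 -0.1077  0.1126] 0.20129189655252452 0.029142599712536094 29.968060206156224
units [ 0.0341 -0.0045  1.1507]
```

View pics/n9.png

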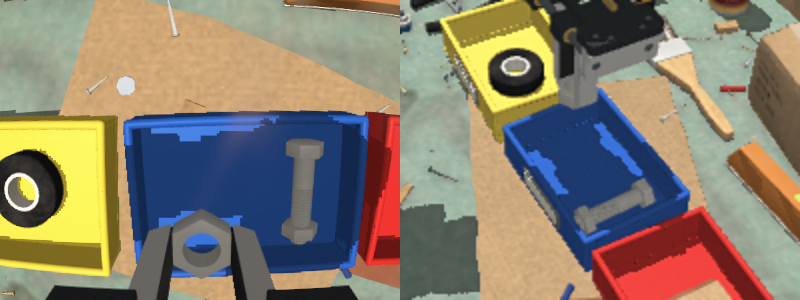

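The nut is held level over the free left part of the blue bin, clear of the bolt. I'll lower, release and rise.

Request:
jog_arm([
  {"tx":0.02,"ty":0,"tz":0.4,"turn":0},
  {"tx":0,"ty":0,"tz":0.4,"turn":0},
  {"tx":0,"ty":0,"tz":0.25,"turn":0},
  {"tx":0,"ty":0,"tz":0.09,"turn":0},
  {"tx":0,"ty":0,"tz":0,"turn":0},
])

```text
time: 20.17
position: [0.5754, -0.1068, 0.0214]
ee_rot: [[1.0, 0.004, -0.008], [0.004, -1.0, 0.003], [-0.008, -0.003, -1.0]]
ft_force: [-0.4, 0.2, -0.7]
finger_gap: 0.0297
grasp_force: 30.0
```

Request:
jog_arm([
  {"tx":0,"ty":0,"tz":0,"turn":0},
  {"tx":0,"ty":0,"tz":0,"turn":0},
  {"tx":0,"ty":0,"tz":0,"turn":0},
  {"tx":0,"ty":0,"tz":0,"turn":0},
  {"tx":0,"ty":0,"tz":0,"turn":0},
], jaw=0.05)

```text
time: 20.58
position: [0.578, -0.1084, 0.024]
ee_rot: [[1.0, 0.003, -0.002], [0.003, -1.0, 0.002], [-0.002, -0.002, -1.0]]
ft_force: [0.1, -1.2, -0.6]
finger_gap: 0.0448
grasp_force: 0.0
```

Request:
jog_arm([
  {"tx":0,"ty":0,"tz":-0.2,"turn":0},
  {"tx":0,"ty":0,"tz":-0.4,"turn":0},
  {"tx":0,"ty":0,"tz":-0.5,"turn":0},
  {"tx":0,"ty":0,"tz":-0.5,"turn":0},
  {"tx":-0.3,"ty":0,"tz":0,"turn":0},
])

```text
time: 21.0
position: [0.563, -0.1102, 0.1588]
ee_rot: [[1.0, 0.004, 0.015], [0.004, -1.0, -0.002], [0.015, 0.002, -1.0]]
ft_force: [1.2, -0.3, 0.5]
finger_gap: 0.0445
grasp_force: 0.0
```

Request:
jog_arm([
  {"tx":-0.4,"ty":0,"tz":0,"turn":0},
  {"tx":-0.4,"ty":0,"tz":0,"turn":0},
  {"tx":-0.4,"ty":0,"tz":0,"turn":0},
  {"tx":0,"ty":0,"tz":0,"turn":0},
  {"tx":0,"ty":0,"tz":0,"turn":0},
])

```text
time: 21.42
position: [0.4566, -0.1088, 0.1521]
ee_rot: [[1.0, 0.001, -0.003], [0.001, -1.0, 0.002], [-0.003, -0.002, -1.0]]
ft_force: [0.7, -0.0, -0.2]
finger_gap: 0.0448
grasp_force: 0.0
```

```bash
python3 - <<'E'
from h import *
s=arm.read_state();print(s['time'],s['position'],s['finger_gap'],s['ft_force'])
im=optics.camera('wrist');b=optics.camera('scene')
cv2.imwrite('pics/f10.png',np.hstack([cv2.resize(im[0:240,100:580],(480,300)) if 0 else cv2.resize(im[0:300,60:560],(400,300)),cv2.resize(b[170:440,160:460],(400,300))]))
E
```

```text
21.4167 [ 0.4566 -0.1088  0.1521] 0.04480433616252627 [ 0.7278 -0.0299 -0.2449]
```

View pics/f10.png

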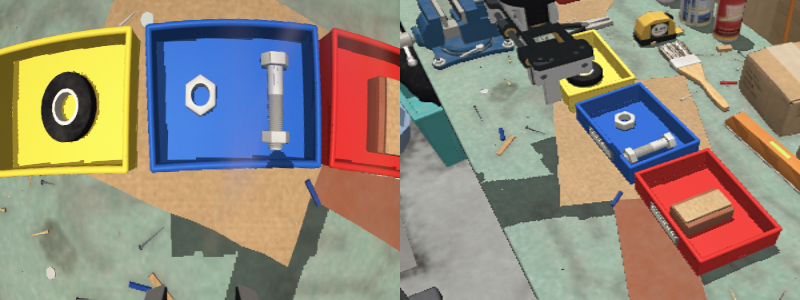

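The nut and bolt lie flat and apart in the blue bin. The tape is flat in the yellow bin and the block flat in the red, and the gripper is clear. I'm handing the job in.

```bash
python3 -c "
from plant import arm
print(arm.finish_job())"
```

```text
the job is handed in; nothing more can be done
None
```

The job is handed in at about 21 s of the 115 s allowed: the last picture shows the nut and bolt flat in the blue bin, the tape flat in the yellow and the sanding block flat in the red, with no contact with the pliers, multimeter or tape measure at any point I saw; the hand-in returned no verdict.

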